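# Fit the splined handwheel to the valve stem

## Task

Fit the handwheel with the six-toothed bore onto the splined stem of the valve: pick it up by its hexagonal boss, push it down over the stem, rocking it a little about the stem as needed until the teeth mesh, and keep hold of it until it is fully home on the brass collar. Then let go, and leave the other two handwheels lying where they are.

Things in the scene. Friction and masses are not known exactly. Their poses are not given: they have to be found in the camera images.
- splined_wheel: Dark 0.45 kg handwheel lying flat: rim 110 mm across, 16 mm high, 3 spokes; hexagonal boss 48 mm across flats, 55 high, open through. Bore 38 mm across flats with 6 bright teeth 4 wide, one mid-flat, 25 mm between opposite tips, biting over the lowest 30 mm. Origin: centre of underside; z up; x points out through the middle of a flat and tooth, others every 60 deg. Grip any two opposite flats.
- square_wheel: Bystander: similar dark handwheel, rim 110 mm across, four spokes, square boss 46 mm wide and 55 mm high with a small square bore (22 mm). It does not fit. Origin: centre of the underside, z up.
- round_wheel: Bystander: similar dark handwheel, rim 110 mm across, five spokes, round boss 46 mm across and 55 mm high, bright on top with a small dark bore (14 mm). It does not fit. Origin: centre of the underside, z up.
- stem_seat (a point): Centre of the brass collar's top on the fixed valve, 120 mm up: the wheel's underside ends here. z up the stem (fixed): 18 mm core, pointed ribs 31 mm across, 4 wide, to 32 mm above; tapered nose (6 mm end) to 48. Ribs at 30, 90.. deg from x: meshes with wheel x parallel to this x or 60 deg steps off, play 12 deg and 3 mm; else it stops on the ribs till turned, then slides down.
Things that resemble listed ones, but are neither listed nor needed, are in the scene too. What is shaped like the splined_wheel but brown is not meant. Leave any pink look-alike of the part that bears stem_seat alone.

How it is judged:
By the outcome, as a careful person would: the job done as asked, in the order asked, and still so for the second after the job is handed in, with the robot touching nothing.
It also fails if it takes over 42 s, if anything falls off the work surface, if the arm or the gripper's body presses on something with over 40 N, if the wrist force passes 120 N, or if a joint passes its speed limit or range.

## Robot

A 6-joint arm with a two-finger parallel gripper is mounted at the origin on the work surface. World frame = base frame: x ahead of the robot, y to its left, z up, the work surface at z = 0. Lengths are in mm, angles in degrees, forces in N, time in s.
With the tool pointing down it reaches from about 350 to 850 mm from the base axis. Payload 8.1 kg.
Tool frame: the origin (TCP) lies midway between the tips of the shut fingers; the grasp point (between the pads) lies 19 mm behind it; z points along the fingers, y is the line along which they close (so a half turn about z gives the same grasp; the last joint's range is limited). The gripper opens to 85 mm and grips with 20 to 120 N. Pads are 22 mm wide; open, the fingers measure 114 mm over their backs; the gripper's body (76 mm by 85 mm) begins 54 mm behind the grasp point. The pads swing forward as they close: fully open they stand 13 mm farther back than shut.
Start: joints at [64.779, 7.471, 85.268, -0, 87.261, -4.893], TCP at [208.421, 562.642, 231.292] pointing down, gripper open.
Joint ranges: [-169.43, 169.43], [-51.17, 129.36], [1.28, 143.12], [-76.62, 256.62], [0, 156.53], [-152.29, 152.29]. Speed limits (degrees/s): [136.94, 136.94, 159.86, 180, 180, 180].

## Interface

Orientations are given as [roll, pitch, yaw] about the fixed x, y, z axes, in that order (R = Rz(yaw) Ry(pitch) Rx(roll)).
In Python, from bench import r gives the robot as it stands. The module is installed in compiled form; this text tells all that it offers.
- The arm moves only by the tool jog_arm, never from a script. Its argument "rows" is a list of rows, each a list of 2 entries, a list of its own where there are three numbers: the shift along the tool's x, y, z in mm, then the turn, a rotation vector about the tool's x, y, z in rad. A call has 1 to 10 rows; each row is the pose to reach, as a shift and turn from the pose commanded when the call began, along the tool's axes at that moment; what a row does not reach only later rows make up. A row lasts 1/10 s, in which the tool goes at most 50 mm and 8.59 degrees, less where a joint would pass 70% of its speed; a pose out of reach is approached as far as the arm can. A call with a gripper value outside its range is refused whole. "grip" is the finger opening in mm, from 0 to 85.4, set as the call begins (left out, the last holds). The fingers move at their own pace and stop on an object; "force" is the grip in N (left out, the last holds). Time passes only in rows, so rows that repeat a pose let the fingers close. It gives the time, the measured TCP pose, the force, the opening and the grip force at its end, in the units of the state.
- r.sense(): the state, without advancing time (a new reading comes with each control period).
- r.snapshot(name): name is "side" or "top" or "wrist"; returns (picture, depth): 384x512x3 uint8, blue, green, red; 384x512 float32, mm along the optical axis (not along the pixel's ray), 0 where there is no reading.
- r.camera_params(name): a dict with "fx", "fy", "cx", "cy" (pixels), "pose" (4x4, takes a point from camera to world coordinates); the wrist camera has in their place "tool_from_camera" (4x4, takes a point from camera to tool coordinates, whose origin is the TCP and whose axes are the flange's). Camera axes: x right, y down, z forward; pixel columns grow to the right and rows downward; lengths in mm; the calibration is good to about 2 mm. A picture is of the moment at which its call begins: read the wrist's pose just before it. camera_params takes no time and is no camera call.
- r.hand_in(): hands the job in; it is judged then, once.
The state is a dict: "time": time; "joint_pos": joint angles; "qd": joint speeds; "joint_efforts": joint torques, N m; "tool_pos": TCP position; "tcp_rot": TCP orientation; "ft_force": force on the tool from outside, world axes, zero at the start; "wrist_torque": the same for the moment, N m; "finger_gap": finger opening in mm; "grip_force": force on a finger pad.
Only numpy, scipy, OpenCV 4.12 (cv2) and the standard library are available. Lean on these libraries where they do the work, as an engineer would, in place of code of your own. Each camera call takes 0.05 s, during which the arm holds its last target. There are 200 camera calls.

## Working session

There is one attempt and no reset: what is moved stays moved. The work goes in short steps, Python scripts to look and compute and a tool call to move; the robot and the scene stay as the last step left them, time stands still between calls to the robot, and variables do not carry over. Pictures are saved under pics/ and viewed, at most 10 in all, crops included, and the job is handed in when it is done.

Besides the shell and the picture viewer there is one more tool, called after ">>>" as name(argument=value, ...), one argument or row to a line, values as JSON. jog_arm: Moves the arm, as the interface text tells. Its arguments: {"type":"object","properties":{"rows":{"type":"array"},"grip":{"type":"number"},"force":{"type":"number"}},"required":["rows"]}

```bash
mkdir -p pics
python3 - <<'E'
from bench import r
import cv2,numpy as np
s=r.sense();print(s)
for n in("top","side"):
    p,d=r.snapshot(n);np.save(f"{n}_d.npy",d);cv2.imwrite(f"pics/{n}.png",p)
    c=r.camera_params(n);np.savez(f"{n}_c.npz",**c);print(n,c)
print(r.camera_params("wrist"))
E
```

```text
{'time': 0.0, 'joint_pos': array([ 6.47781390e+01,  7.51639767e+00,  8.53298034e+01, -6.69748943e-04,
        8.72617908e+01, -4.89396047e+00]), 'qd': array([-0.0025679 ,  0.01952784, -0.05540403, -0.00673424, -0.07954107,
       -0.00971606]), 'joint_efforts': array([-3.34514072e-03, -5.69383335e+01, -5.00571477e+01, -4.63594879e-04,
        1.43153826e-02,  1.65097696e-07]), 'tool_pos': array([208.18913856, 562.12931667, 230.22597022]), 'tcp_rot': array([-1.79892345e+02, -8.54650384e-03,  1.59672124e+02]), 'ft_force': array([-0.08017152, -0.07692484, -0.55106482]), 'wrist_torque': array([ 0.08108188, -0.0212063 , -0.00756922]), 'grip_force': 0.0, 'finger_gap': 85.60108853526945}
top {'fx': 463.59584680268614, 'fy': 463.59584680268614, 'cx': 252.95787854464376, 'cy': 183.84279576165588, 'pose': array([[-2.61454028e-02, -9.95767988e-01,  8.81052353e-02,
         3.91807783e+02],
       [-9.99653784e-01,  2.63040582e-02,  6.40010185e-04,
        -7.20625144e+00],
       [-2.95482689e-03, -8.80579985e-02, -9.96110967e-01,
         1.28970899e+03],
       [ 0.00000000e+00,  0.00000000e+
[... 270 characters left out ...]
-01, -5.38719695e-01,  5.36771972e-01,
        -4.71274626e+02],
       [-1.43288664e-02, -6.97032751e-01, -7.16896107e-01,
         7.22622113e+02],
       [ 0.00000000e+00,  0.00000000e+00,  0.00000000e+00,
         1.00000000e+00]])}
{'fx': 264.4764669902224, 'fy': 264.4764669902224, 'cx': 258.3587667500844, 'cy': 191.46736766863646, 'tool_from_camera': array([[-1.30599314e-03, -9.58525140e-01, -2.85005000e-01,
         7.30788060e+01],
       [ 9.99998993e-01, -1.09337917e-03, -9.05108357e-04,
         3.37759755e-01],
       [ 5.55950585e-04, -2.85005895e-01,  9.58525603e-01,
        -1.43759061e+02],
       [ 0.00000000e+00,  0.00000000e+00,  0.00000000e+00,
         1.00000000e+00]])}
```

View pics/top.png

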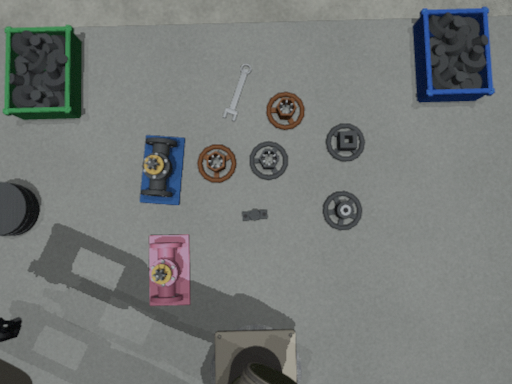

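View pics/side.png

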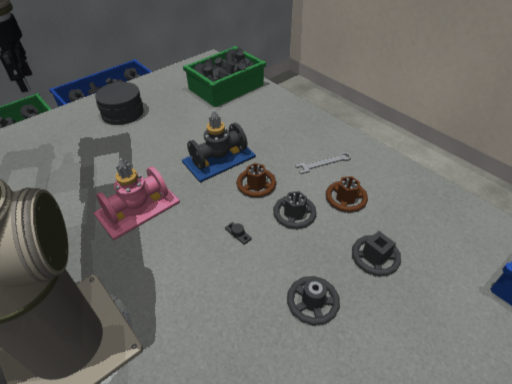

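The top view shows the dark splined wheel at (268,160), between brown look-alikes at (216,163) and (286,110). The blue valve's stem is near (156,164), and the pink look-alike is at (165,273).

```bash
cat > h.py <<'E'
import numpy as np,cv2
from scipy.spatial.transform import Rotation as R
def cloud(d,c,T):
    v,u=np.mgrid[:384,:512]
    P=np.stack([(u-c['cx'])/c['fx']*d,(v-c['cy'])/c['fy']*d,d],-1)
    return P@T[:3,:3].T+T[:3,3]
def tool(s):
    T=np.eye(4);T[:3,:3]=R.from_euler('xyz',s['tcp_rot'],degrees=True).as_matrix();T[:3,3]=s['tool_pos'];return T
E
python3 - <<'E'
from h import *
c=np.load("top_c.npz");P=cloud(np.load("top_d.npy"),c,c['pose'])
p=cv2.imread("pics/top.png")
for n,(u,v) in dict(wheel=(268,160),stem=(156,164)).items():
    Q=P[v-25:v+26,u-25:u+26].reshape(-1,3)
    for lo,hi in((8,25),(40,70),(110,127),(140,175)):
        q=Q[(Q[:,2]>lo)&(Q[:,2]<hi)]
        if len(q):print(n,lo,len(q),q.mean(0).round(1),((q.min(0)+q.max(0))/2).round(1),np.ptp(q,0).round(1))
a=cv2.resize(p[135:190,240:295],(390,390),interpolation=cv2.INTER_CUBIC);b=cv2.resize(p[135:190,130:185],(390,390),interpolation=cv2.INTER_CUBIC)
cv2.imwrite("pics/crop.png",np.hstack([a,b]))
E
```

```text
wheel 8 627 [569.5 -49.4  14.7] [572.4 -58.4  16.5] [131.3 123.2  16.9]
wheel 40 160 [570.5 -49.2  53.6] [570.5 -48.8  50.7] [48.6 53.9 21.2]
stem 8 663 [558.7 230.7  11.3] [566.3 249.   13.2] [140.7 116.   10.4]
stem 40 260 [561.1 233.1  62.3] [558.9 239.4  55.5] [132.5  82.6  29. ]
stem 110 196 [550.3 242.9 120. ] [552.5 246.2 118.5] [46.2 47.  16.4]
stem 140 88 [551.6 245.5 153.8] [552.7 247.1 156.3] [27.8 31.1 32.3]
```

View pics/crop.png

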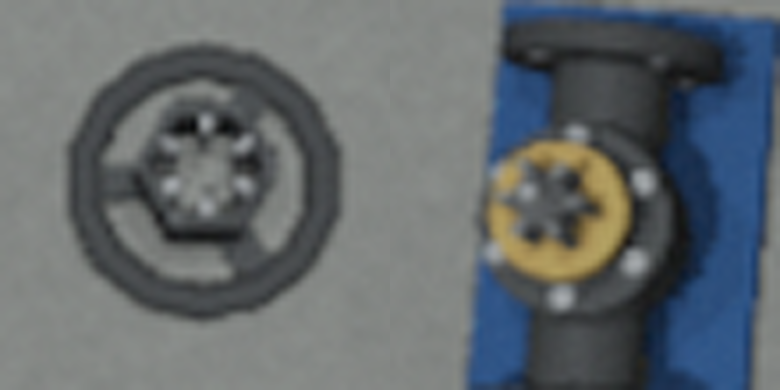

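>>> jog_arm(
  rows=[
    [[-432,-177,0],[0,0,0]],
    [[-432,-177,0],[0,0,0]],
    [[-432,-177,0],[0,0,0]],
    [[-432,-177,0],[0,0,0]],
    [[-432,-177,0],[0,0,0]],
    [[-432,-177,0],[0,0,0]],
    [[-432,-177,0],[0,0,0]],
    [[-432,-177,0],[0,0,0]],
    [[-432,-177,0],[0,0,0]],
    [[-432,-177,0],[0,0,0]],
  ],
)

```text
time: 1.1
tool_pos: [554.5, 242.7, 230.6]
tcp_rot: [-179.9, 0.0, 159.4]
ft_force: [-0.7, -0.2, 0.2]
finger_gap: 85.5
grip_force: 0.0
```

>>> jog_arm(
  rows=[
    [[0,0,0],[0,0,0]],
    [[0,0,0],[0,0,0]],
    [[0,0,0],[0,0,0]],
  ],
)

```text
time: 1.4
tool_pos: [551.0, 247.8, 231.1]
tcp_rot: [-180.0, -0.0, 159.8]
ft_force: [1.5, 0.7, 0.3]
finger_gap: 85.3
grip_force: 0.0
```

```bash
cat >> h.py <<'E'
def look(r,name):
    s=r.sense();p,d=r.snapshot("wrist");c=r.camera_params("wrist")
    cv2.imwrite(f"pics/{name}.png",p);P=cloud(d,c,tool(s)@c['tool_from_camera']);P[d==0]=np.nan
    np.save(name+"_P.npy",P);print(s['time'],s['tool_pos'].round(1),s['tcp_rot'].round(2))
    return p,P
def rect(p,P,ctr,z,half=40,px=8):
    # top-down resampled image of plane z, world x right, y up
    c,T=p
E
python3 - <<'E'
from bench import r
from h import *
p,P=look(r,"w_stem")
for lo,hi in((116,124),(125,150),(155,172)):
    m=(P[...,2]>lo)&(P[...,2]<hi)&(np.hypot(P[...,0]-552,P[...,1]-246)<40);q=P[m]
    if len(q):print(lo,len(q),q.mean(0).round(1),((q.min(0)+q.max(0))/2).round(1),np.ptp(q,0).round(1),np.argwhere(m).mean(0))
E
```

```text
1.4 [551.  247.8 231.1] [-1.8000e+02 -5.0000e-02  1.5976e+02]
116 1072 [545.7 248.8 121.1] [551.2 246.8 120. ] [48.8 48.9  7.8] [183.9869403  257.40951493]
125 287 [546.4 248.5 138.6] [550.7 246.9 137.6] [28.2 30.6 24.7] [189.79094077 257.18815331]
155 259 [549.  247.6 162.1] [550.8 247.  162.8] [15.4 16.4 15.6] [200.72200772 257.17760618]
```

View pics/w_stem.png

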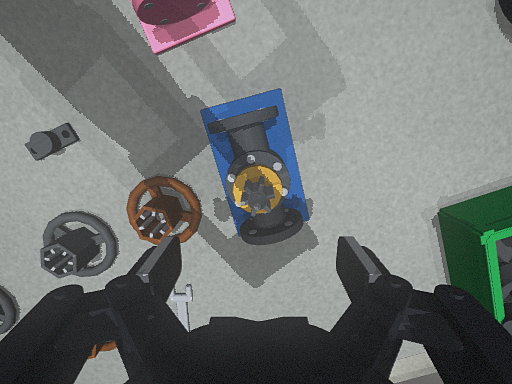

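The wrist view shows the blue valve's stem with its ribs at (257,195), and the pink valve at the top, well clear. Next I'll fit the rib phase from the point cloud.

Run:
```python
from h import *
def phase(q,c,rl,rh):
    d=q[:,:2]-c;rr=np.hypot(*d.T);m=(rr>rl)&(rr<rh);t=np.arctan2(d[m,1],d[m,0]);w=np.exp(6j*t).mean();return m.sum(),np.degrees(np.angle(w))/6%60,abs(w)
P=np.load("w_stem_P.npy").reshape(-1,3);P=P[np.isfinite(P[:,0])]
q=P[(P[:,2]>142)&(P[:,2]<156)]
for rl in(9.5,10.5,11.5,12.5):
  for c in((551,247),(550,247),(551,246)):print(rl,c,phase(q,np.array(c),rl,17))
Q=np.load("w_stem_P.npy");p=cv2.imread("pics/w_stem.png")
cv2.imwrite("pics/c2.png",cv2.resize(p[160:225,225:290],(520,520),interpolation=cv2.INTER_CUBIC))
```

```text
9.5 (551, 247) (np.int64(263), np.float64(24.06696016134185), np.float64(0.8223585541234788))
9.5 (550, 247) (np.int64(258), np.float64(23.894962923334962), np.float64(0.807165131454197))
9.5 (551, 246) (np.int64(273), np.float64(24.01405453542034), np.float64(0.7521653089849669))
10.5 (551, 247) (np.int64(229), np.float64(24.042409389266126), np.float64(0.8310404397312343))
10.5 (550, 247) (np.int64(224), np.float64(24.077706650095667), np.float64(0.825366669017935))
10.5 (551, 246) (np.int64(227), np.float64(24.014338600446482), np.float64(0.7878888103893835))
11.5 (551, 247) (np.int64(188), np.float64(24.075253750091345), np.float64(0.8448097815188012))
11.5 (550, 247) (np.int64(187), np.float64(24.118499512208572), np.float64(0.8293492469106701))
11.5 (551, 246) (np.int64(190), np.float64(24.146967784077507), np.float64(0.7984325444233954))
12.5 (551, 247) (np.int64(147), np.float64(24.20462240375149), np.float64(0.852380184455639))
12.5 (550, 247) (np.int64(144), np.float64(24.02727603669447), np.float64(0.8508416223607379))
12.5 (551, 246) (np.int64(149), np.float64(24.34174278966385), np.float64(0.8146483416580262))
```

View pics/c2.png

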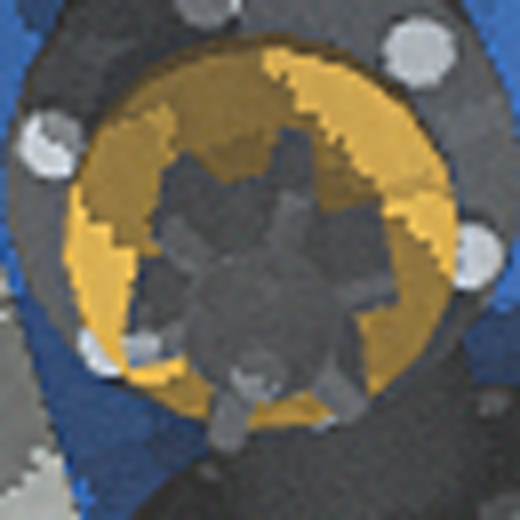

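The ribs are at 24° and the stem centre is (551,247), so the wheel's x must sit at 54° mod 60. Now over the wheel.

>>> jog_arm(
  rows=[
    [[-120,-272,0],[0,0,0.17]],
    [[-120,-272,0],[0,0,0.17]],
    [[-120,-272,0],[0,0,0.17]],
    [[-120,-272,70],[0,0,0.17]],
    [[-120,-272,90],[0,0,0.17]],
    [[-120,-272,90],[0,0,0.17]],
    [[-120,-272,90],[0,0,0.17]],
    [[-120,-272,90],[0,0,0.17]],
    [[-120,-272,90],[0,0,0.17]],
    [[-120,-272,90],[0,0,0.17]],
  ],
)

```text
time: 2.45
tool_pos: [570.8, -48.5, 142.7]
tcp_rot: [179.9, 0.1, 150.0]
ft_force: [0.6, 0.5, 1.0]
finger_gap: 85.7
grip_force: 0.0
```

>>> jog_arm(
  rows=[
    [[0,0,0],[0,0,0]],
    [[0,0,0],[0,0,0]],
  ],
)

```text
time: 2.65
tool_pos: [570.7, -49.1, 142.3]
tcp_rot: [180.0, 0.1, 150.0]
ft_force: [-0.6, 0.5, -0.5]
finger_gap: 85.2
grip_force: 0.0
```

Run:
```python
from bench import r
from h import *
p,P=look(r,"w_wheel")
near=np.hypot(P[...,0]-570,P[...,1]+49)<45
m=near&(P[...,2]>49)&(P[...,2]<62);q=P[m]
print(len(q),q.mean(0).round(1))
h,_=cv2.findContours(m.astype(np.uint8),cv2.RETR_EXTERNAL,cv2.CHAIN_APPROX_NONE)
k=max(h,key=cv2.contourArea)[:,0];e=P[k[:,1],k[:,0],:2].astype(np.float32)
(cx,cy),w,a=cv2.minAreaRect(e);print("minrect",cx,cy,w,a)
# hexagon fit (24 mm apothem) of outline
from scipy.optimize import least_squares
def f(x):
    d=e-x[:2];t=x[2]+np.radians(60)*np.arange(6)
    return (d@np.array([np.cos(t),np.sin(t)])).max(1)-x[3]
for t0 in(0,.3,.6,.9):
    o=least_squares(f,[cx,cy,t0,24],loss='soft_l1');print(o.x[:2].round(1),np.degrees(o.x[2])%60,o.x[3],o.cost)
```

```text
2.65 [570.7 -49.1 142.3] [1.7996e+02 8.0000e-02 1.5003e+02]
1300 [568.9 -49.6  55.4]
minrect 569.3905639648438 -49.671722412109375 (47.659889221191406, 54.326107025146484) 58.02003479003906
[569.2 -49.8] 58.60001570072716 23.674771699909353 4.970699380142291
[569.2 -49.8] 58.60001575847874 23.674771700078516 4.970699380142278
[569.2 -49.8] 58.600015741150514 23.674771700024962 4.970699380142267
[569.2 -49.8] 58.60001574658314 23.67477170004759 4.970699380142272
```

View pics/w_wheel.png

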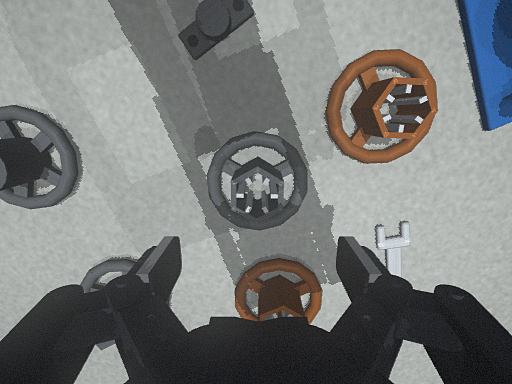

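The wheel is centred at image (257,185), world (569.3,-49.7), with its flats at 58.6°. Descending to grip.

>>> jog_arm(
  rows=[
    [[1,-1,40],[0,0,0.025]],
    [[1,-1,80],[0,0,0.025]],
    [[1,-1,105],[0,0,0.025]],
    [[1,-1,118],[0,0,0.025]],
    [[1,-1,118],[0,0,0.025]],
    [[1,-1,118],[0,0,0.025]],
    [[1,-1,118],[0,0,0.025]],
  ],
)

```text
time: 3.4
tool_pos: [570.5, -50.8, 25.6]
tcp_rot: [179.9, 0.2, 148.5]
ft_force: [0.3, 0.1, 1.0]
finger_gap: 85.0
grip_force: 0.0
```

>>> jog_arm(
  rows=[
    [[0,0,0],[0,0,0]],
    [[0,0,0],[0,0,0]],
    [[0,0,0],[0,0,0]],
    [[0,0,0],[0,0,0]],
    [[0,0,0],[0,0,0]],
    [[0,0,0],[0,0,0]],
    [[0,0,0],[0,0,0]],
    [[0,0,0],[0,0,0]],
  ],
  grip=30,
  force=80,
)

```text
time: 4.2
tool_pos: [569.6, -50.7, 24.4]
tcp_rot: [180.0, 0.1, 148.5]
ft_force: [-1.1, 0.6, 6.9]
finger_gap: 46.8
grip_force: 83.5
```

>>> jog_arm(
  rows=[
    [[0,0,-30],[0,0,0]],
    [[0,0,-70],[0,0,0]],
    [[0,0,-120],[0,0,0]],
    [[0,0,-170],[0,0,0]],
    [[0,0,-200],[0,0,0]],
    [[0,0,-200],[0,0,0]],
    [[0,0,-200],[0,0,0]],
    [[0,0,-200],[0,0,0]],
  ],
)

```text
time: 5.0
tool_pos: [567.0, -50.2, 220.0]
tcp_rot: [-179.9, -0.3, 148.5]
ft_force: [0.6, 0.1, -5.1]
finger_gap: 46.7
grip_force: 84.1
```

Run:
```python
from bench import r
from h import *
p,P=look(r,"w_held");s=r.sense();print(s['finger_gap'],s['ft_force'])
T=tool(s);L=(P-T[:3,3])@T[:3,:3]
m=np.hypot(L[...,0],L[...,1])<75
for lo,hi in((3,15),(-36,-20)):
    q=L[m&(L[...,2]>lo)&(L[...,2]<hi)]
    if len(q):print(lo,len(q),q.mean(0).round(1),q.min(0).round(1),q.max(0).round(1))
# boss top
b=(np.abs(L[...,0])<32)&(np.abs(L[...,1])<20)&(L[...,2]<-20);q=L[b]
print(np.percentile(q,[2,50,98],axis=0).round(1))
g=np.array([551,247,0])-T[:3,3];print("to stem, tool axes",(T[:3,:3].T@g).round(1),"tool y angle",np.degrees(np.arctan2(T[1,1],T[0,1])))
```

```text
5.0 [567.  -50.2 220. ] [-179.89   -0.27  148.5 ]
46.6764618658796 [-0.50277835 -0.24462716 -4.70843032]
3 7706 [24.9  0.2  8.9] [-22.2 -53.7   3. ] [54.8 53.5 15. ]
-36 6705 [  2.2   0.2 -29.4] [-27.7 -37.3 -36. ] [ 27.8  37.3 -20. ]
[[-2.090e+01 -1.930e+01 -1.026e+02]
 [ 1.270e+01 -1.000e-01 -8.480e+01]
 [ 2.410e+01  1.930e+01 -2.190e+01]]
to stem, tool axes [167.8 245.5 220.2] tool y angle 58.49693325575686
```

View pics/w_held.png

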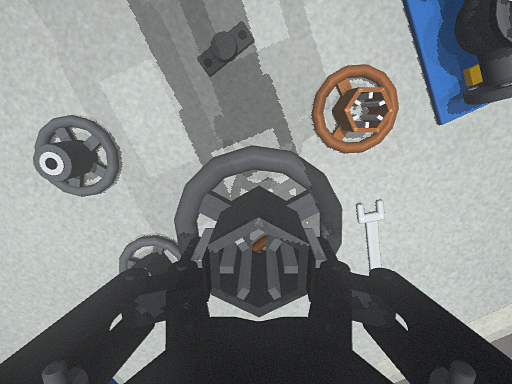

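The wheel is held level and centred in the gripper, boss at (260,250). Moving over the stem and turning to 54°.

>>> jog_arm(
  rows=[
    [[168,245,0],[0,0,0.08]],
    [[168,245,0],[0,0,0.08]],
    [[168,245,0],[0,0,0.08]],
    [[168,245,0],[0,0,0.08]],
    [[168,245,0],[0,0,0.08]],
    [[168,245,0],[0,0,0.08]],
    [[168,245,0],[0,0,0.08]],
    [[168,245,0],[0,0,0.08]],
    [[168,245,0],[0,0,0.08]],
    [[168,245,0],[0,0,0.08]],
  ],
)

```text
time: 6.05
tool_pos: [553.4, 244.8, 222.4]
tcp_rot: [-179.9, -0.0, 143.8]
ft_force: [-0.2, -0.0, -4.7]
finger_gap: 46.7
grip_force: 84.5
```

>>> jog_arm(
  rows=[
    [[0,0,0],[0,0,0]],
    [[0,0,0],[0,0,0]],
    [[0,0,0],[0,0,0]],
    [[0,0,0],[0,0,0]],
  ],
)

```text
time: 6.45
tool_pos: [553.6, 245.9, 223.4]
tcp_rot: [180.0, 0.0, 143.9]
ft_force: [0.4, 0.0, -4.1]
finger_gap: 47.0
grip_force: 84.5
```

Run:
```python
from bench import r
from h import *
for i in range(3):
    s=r.sense();r.snapshot("top")
    T=tool(s);g=np.array([551,247,144.4])-T[:3,3];print(s['tool_pos'].round(1),s['tcp_rot'].round(2),(T[:3,:3].T@g).round(1),np.degrees(np.arctan2(T[1,1],T[0,1])),s['ft_force'].round(1))
p,P=look(r,"w_above")
L=(P-T[:3,3])@T[:3,:3]
m=(np.hypot(L[...,0],L[...,1])<16)&(L[...,2]>-25)&(P[...,2]>145);q=P[m];print(len(q),q.mean(0) if len(q) else '')
cv2.imwrite("pics/c3.png",p[180:384,150:370].repeat(2,0).repeat(2,1))
```

```text
[553.6 245.9 223.4] [1.7999e+02 1.0000e-02 1.4389e+02] [ 2.8 -0.6 79. ] 53.88878658007701 [ 0.4  0.  -4.1]
[553.6 246.  223.4] [1.7999e+02 1.0000e-02 1.4390e+02] [ 2.7 -0.7 79. ] 53.89799846363665 [-0.1 -0.7 -4.1]
[553.5 246.  223.4] [180.    0.  143.9] [ 2.6 -0.7 79. ] 53.903000661690434 [-0.9  0.2 -4. ]
6.6 [553.5 246.1 223.3] [180.     0.   143.91]
944 [557.90708678 242.84656087 229.92120861]
```

View pics/c3.png

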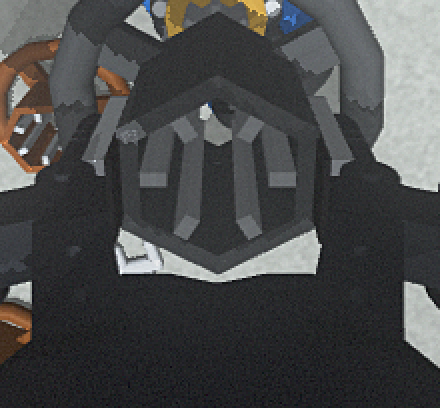

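The stem is visible through the rim, with the collar at (215,15) in the crop. Applying the 2.7 mm correction, then descending to just above the ribs.

>>> jog_arm(
  rows=[
    [[2.7,-0.7,0],[0,0,0]],
    [[2.7,-0.7,0],[0,0,0]],
    [[2.7,-0.7,10],[0,0,0]],
    [[2.7,-0.7,20],[0,0,0]],
    [[2.7,-0.7,28],[0,0,0]],
    [[2.7,-0.7,34],[0,0,0]],
    [[2.7,-0.7,38],[0,0,0]],
    [[2.7,-0.7,42],[0,0,0]],
    [[2.7,-0.7,42],[0,0,0]],
    [[2.7,-0.7,42],[0,0,0]],
  ],
)

```text
time: 7.65
tool_pos: [551.0, 247.2, 181.5]
tcp_rot: [180.0, 0.0, 143.9]
ft_force: [0.3, -0.3, -4.2]
finger_gap: 46.8
grip_force: 84.5
```

```bash
cat > st.py <<'E'
from bench import r
from h import *
s=r.sense();T=tool(s);g=np.array([551,247,144.4])-T[:3,3];print(s['tool_pos'].round(1),s['tcp_rot'].round(2),(T[:3,:3].T@g).round(1),s['ft_force'].round(1),s['wrist_torque'].round(2))
E
python3 st.py
```

```text
[551.  247.2 181.5] [1.7999e+02 1.0000e-02 1.4391e+02] [-0.1 -0.2 37.1] [ 0.3 -0.3 -4.2] [-0.07 -0.05 -0.02]
```

Centred with no contact so far. Pushing on past the rib tops.

>>> jog_arm(
  rows=[
    [[0,0,3],[0,0,0]],
    [[0,0,6],[0,0,0]],
    [[0,0,9],[0,0,0]],
    [[0,0,11],[0,0,0]],
    [[0,0,12],[0,0,0]],
    [[0,0,12],[0,0,0]],
  ],
)

```text
time: 8.25
tool_pos: [550.7, 247.1, 169.0]
tcp_rot: [-180.0, -0.0, 143.9]
ft_force: [0.1, -1.7, -3.1]
finger_gap: 46.7
grip_force: 84.5
```

It's 7 mm below the rib tops with no resistance, so the teeth mesh. Continuing down.

>>> jog_arm(
  rows=[
    [[0,0,4],[0,0,0]],
    [[0,0,8],[0,0,0]],
    [[0,0,12],[0,0,0]],
    [[0,0,15],[0,0,0]],
    [[0,0,18],[0,0,0]],
    [[0,0,20],[0,0,0]],
    [[0,0,21],[0,0,0]],
    [[0,0,21],[0,0,0]],
  ],
)

```text
time: 9.05
tool_pos: [550.8, 247.2, 148.2]
tcp_rot: [-180.0, -0.0, 143.9]
ft_force: [-0.3, -0.2, -4.3]
finger_gap: 46.9
grip_force: 84.5
```

```bash
python3 st.py
```

```text
[550.8 247.2 148.2] [-1.7999e+02 -1.0000e-02  1.4392e+02] [-0.2 -0.   3.8] [-0.3 -0.2 -4.3] [-0.   -0.01 -0.03]
```

>>> jog_arm(
  rows=[
    [[0,0,1],[0,0,0]],
    [[0,0,2],[0,0,0]],
    [[0,0,3],[0,0,0]],
    [[0,0,3.5],[0,0,0]],
    [[0,0,4],[0,0,0]],
    [[0,0,4],[0,0,0]],
  ],
)

```text
time: 9.65
tool_pos: [550.9, 247.2, 144.5]
tcp_rot: [180.0, 0.0, 143.9]
ft_force: [-1.0, 0.2, -3.1]
finger_gap: 47.0
grip_force: 84.9
```

>>> jog_arm(
  rows=[
    [[0,0,0.5],[0,0,0]],
    [[0,0,1],[0,0,0]],
    [[0,0,1.5],[0,0,0]],
    [[0,0,1.5],[0,0,0]],
    [[0,0,1.5],[0,0,0]],
  ],
)

```text
time: 10.15
tool_pos: [551.1, 247.2, 144.4]
tcp_rot: [180.0, 0.0, 143.9]
ft_force: [-6.1, -1.9, 9.1]
finger_gap: 47.0
grip_force: 86.2
```

Contact at the expected height. A slightly firmer press with a small rock will confirm it's home.

>>> jog_arm(
  rows=[
    [[0,0,1],[0,0,0.03]],
    [[0,0,1],[0,0,0]],
    [[0,0,1],[0,0,-0.03]],
    [[0,0,1],[0,0,0]],
    [[0,0,1],[0,0,0]],
    [[0,0,1],[0,0,0]],
  ],
)

```text
time: 10.75
tool_pos: [552.4, 247.6, 144.5]
tcp_rot: [179.8, 0.2, 143.9]
ft_force: [-2.3, -1.1, 9.4]
finger_gap: 46.9
grip_force: 86.2
```

```bash
python3 st.py
python3 - <<'E'
from bench import r
from h import *
c=r.camera_params("top");p,d=r.snapshot("top");P=cloud(d,c,c['pose'])
q=P[np.hypot(P[...,0]-551,P[...,1]-247)<57];q=q[(q[:,2]>125)&(q[:,2]<145)];print(len(q),np.median(q,0))
E
```

```text
[552.4 247.6 144.5] [1.7981e+02 1.5000e-01 1.4391e+02] [ 0.8 -1.3  0.1] [-2.3 -1.1  9.4] [-0.41  0.49 -0.06]
332 [569.09413968 215.51297972 134.92421821]
```

The rim top is at 135 mm (136 expected), so the wheel is home. Relaxing the push, releasing and rising.

>>> jog_arm(
  rows=[
    [[0,0,-1.5],[0,0,0]],
    [[0,0,-1.5],[0,0,0]],
  ],
)

```text
time: 11.0
tool_pos: [551.8, 247.5, 144.5]
tcp_rot: [179.9, 0.1, 143.9]
ft_force: [1.6, 1.2, 5.0]
finger_gap: 46.7
grip_force: 85.7
```

>>> jog_arm(
  rows=[
    [[0,0,0],[0,0,0]],
    [[0,0,0],[0,0,0]],
    [[0,0,0],[0,0,0]],
    [[0,0,0],[0,0,0]],
    [[0,0,0],[0,0,0]],
    [[0,0,0],[0,0,0]],
    [[0,0,0],[0,0,0]],
    [[0,0,0],[0,0,0]],
  ],
  grip=85,
)

```text
time: 11.8
tool_pos: [550.9, 247.2, 143.3]
tcp_rot: [-180.0, 0.0, 143.9]
ft_force: [0.1, 0.1, 0.1]
finger_gap: 84.9
grip_force: 0.0
```

>>> jog_arm(
  rows=[
    [[0,0,-10],[0,0,0]],
    [[0,0,-30],[0,0,0]],
    [[0,0,-60],[0,0,0]],
    [[0,0,-90],[0,0,0]],
    [[0,0,-110],[0,0,0]],
    [[0,0,-110],[0,0,0]],
    [[0,0,-110],[0,0,0]],
    [[0,0,-110],[0,0,0]],
  ],
)

```text
time: 12.6
tool_pos: [550.3, 247.0, 251.9]
tcp_rot: [-179.9, -0.1, 143.9]
ft_force: [-0.2, -0.1, -0.1]
finger_gap: 84.8
grip_force: 0.0
```

Run:
```python
from bench import r
from h import *
p,P=look(r,"w_end")
n=np.hypot(P[...,0]-551,P[...,1]-247)
for lo,hi,a,b in((125,145,45,54),(165,185,0,30)):
    q=P[(n>a)&(n<b)&(P[...,2]>lo)&(P[...,2]<hi)];A=np.c_[q[:,:2]-[551,247],np.ones(len(q))];print(len(q),np.median(q,0),np.linalg.lstsq(A,q[:,2],rcond=None)[0].round(3))
```

```text
12.6 [550.3 247.  251.9] [-1.7990e+02 -7.0000e-02  1.4391e+02]
2274 [541.3616701  259.09265373 136.49024478] [ 8.00000e-03 -2.00000e-03  1.36222e+02]
1646 [551.29809459 247.76959421 175.6728169 ] [-3.00000e-03  0.00000e+00  1.74165e+02]
```

View pics/w_end.png

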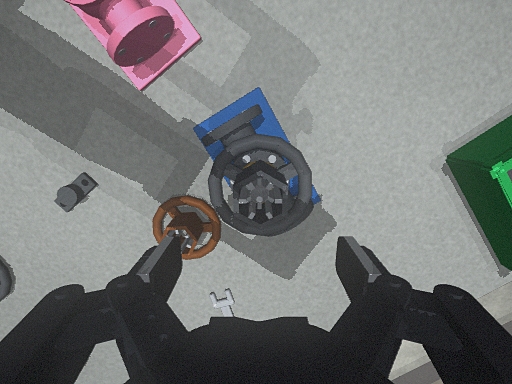

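The wheel sits level on the stem at (260,190), rim top at 136 mm, which is fully home, and the gripper is clear.

```bash
python3 -c "
from bench import r
print(r.hand_in())"
```

```text
the job is handed in; nothing more can be done
None
```

The splined handwheel is fully home on the blue valve's brass collar, released, and sitting level with its rim top at 136 mm as expected; I never touched the other wheels, and the job was handed in at about 12.7 s.

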